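# Put the airing lids back on the powder tin and take off the measuring cap

## Robot

A 6-joint arm with a two-finger parallel gripper is mounted at the origin on the work surface. World frame = base frame: x ahead of the robot, y to its left, z up, the work surface at z = 0. Lengths are in m, angles in rad, forces in N, time in s.
With the tool pointing down it reaches from about 0.275 to 0.85 m from the base axis. Payload 19 kg.
Tool frame: the origin (TCP) lies at the very end of the fingers, on their centre line; the grasp point (between the pads) lies grip_depth behind it (grip_depth is the distance from the TCP to the grasp point, in m); z points along the fingers, y is the line along which they close (so a half turn about z gives the same grasp; the last joint's range is limited). The gripper opens to 85 mm and grips with 20 to 120 N. Pads are 22 mm wide; open, the fingers measure 114 mm over their backs; the gripper's body (76 mm by 85 mm) begins 54 mm behind the grasp point. The pads swing forward as they close: fully open they stand 13 mm farther back than shut.
Start: joints at [-1.336, 0.15, 1.437, -0, 1.554, -0.134], TCP at [0.207, -0.536, 0.21] pointing down, gripper open.
Joint ranges: [-2.8, 2.8], [-0.68, 2.1], [0.12, 2.68], [-1.39, 4.53], [0.16, 2.79], [-2.81, 2.81]. Speed limits (rad/s): [1.89, 1.89, 2.22, 3.01, 3.01, 3.01].

## Interface

Orientations are given as a unit quaternion [x, y, z, w].
In Python, from bench import move_ptp, move_linear, move_j, command_gripper, pause, ik, observe, snapshot, MotionError, finish_job, recognise, masks_of, grip_depth gives the robot as it stands. Calls block until the motion is done:
- move_ptp(position, orientation): joint-space move of the TCP to a pose.
- move_linear(position, orientation=None, rate=0.15, contact_N=None): straight line of the TCP; orientation=None keeps the orientation; rate is the mean speed in m/s. With contact_N (N) it stops when the force on the tool has changed by that much, and returns True; else False.
- move_j(angles): joint-space move.
- command_gripper(opening, newtons=None): finger opening in m; newtons is the grip in N (None keeps the last); returns when the fingers have stopped.
- pause(seconds).
- ik(position, orientation): joint angles nearest the present ones, or None.
- observe(): the state.
- snapshot(name): name is "scene" or "side" or "wrist"; returns a dict with "pixels" (384x512x3 uint8, red, green, blue), "K" (3x3 intrinsics, pixels), "rvec" (rotation vector, rad) and "tvec" (3), from world to camera coordinates, as OpenCV has them; the wrist camera has in their place "hand_eye" (4x4, takes a point from camera to tool coordinates, whose origin is the TCP and whose axes are the flange's). Camera axes: x right, y down, z forward; pixel columns grow to the right and rows downward; lengths in m; the calibration is good to about 2 mm. A picture is of the moment at which its call begins: read the wrist's pose just before it. There is no depth.
A pose or a line that the arm cannot do raises MotionError and nothing moves.
- finish_job(): hands the job in; it is judged then, once.
Trained networks look in a picture, given as the dict that the camera call returned (one of the last four; its "shot" number tells which), for a name from the list of things; names that differ only in an ending like _2 or _b are one class to them, and where a whole thing is asked for, a point or a joint stands for the part that bears it (a point fixed in the world has none). Each returns a list of dicts, best first, with "confidence" (0 to 1); they miss things now and then, are a little off and sometimes report something else, mostly with a low value. They report only what shows in the picture. A call takes as long as a camera call. They do not tell look-alikes from the thing itself.
- recognise(picture, thing): "point" ([x, y, z] in m, in world coordinates, good to about 4 mm: the middle of the surface that is visible of it).
- masks_of(picture, thing): "pixels" (384x512 bool, what is visible of it).
The state is a dict: "clock": time; "q": joint angles; "qd": joint speeds; "joint_efforts": joint torques, N m; "ee_pos": TCP position; "ee_rot": TCP orientation; "ft_force": force on the tool from outside, world axes, zero at the start; "torque": the same for the moment, N m; "finger_gap": finger opening in m; "grip_force": force on a finger pad.
Only numpy, scipy, OpenCV 4.12 (cv2) and the standard library are available. Lean on these libraries where they do the work, as an engineer would, in place of code of your own. Each camera call takes 0.05 s, during which the arm holds its last target. There are 200 camera calls.

## Task

The powder tin's two nested lids have been airing as one stack, the inner lid's moisture stick standing in the terracotta holder. Take the stack by the white inner lid's collar, pull the stick straight up out of the holder, and lower both lids together, gently and without dropping them, into the neck of the green tin until the inner lid sits fully home; then lift the blue measuring cap off alone, leaving the inner lid seated and undisturbed, and finish still holding the cap in the gripper, straight above the tin and about 10 cm clear of it, ready for dosing the next wash. Keep the tin and holder standing where they are, leave the bottles, ramekin, scraper and pod tub alone, and keep the tub shut.

Things in the scene. Friction and masses are not known exactly. Their poses are not given: they have to be found in the camera images.
- tin: green round powder tin with a cream band, open at the start, loose, 0.4 to 0.85 kg, standing upright: body 84 mm diameter up to 85 mm, cone shoulder from 85 to 100 mm, neck 50 mm outer diameter from 100 to 125 mm, mouth 42 mm inside diameter. Origin: centre of its underside, z up
- tin_mouth (a point): centre of the tin's mouth, in the plane of the neck's rim, 125 mm above its underside; z up
- holder: terracotta airing holder, loose, about 0.5 kg: upright tube 56 mm outer and 43 mm inner diameter, 100 mm high, widening to a foot of 86 mm diameter in its lowest 24 mm. Origin: centre of its underside, z up
- inner_lid: white inner lid, 55 to 90 g, loose, round, no latch: ribbed collar 56 mm diameter, 20 mm high, gripped by its edge; below it a plug 37 mm diameter, 12 mm long, then the grey moisture stick 14 mm diameter, its tip 80 mm under the collar; above it a boss 33 mm diameter, 22 mm high, hidden in the cap. Origin: centre of the collar's underside, which rests on the rim of holder or tin; z up
- outer_cap: blue measuring cap, 30 g, loose: a cup mouth down over the boss, 2 mm play all round, no latch, lifts straight off; 44 mm outer diameter, 36 mm high, 3.5 mm wall. Rests by its own weight on the collar's top, 20 mm above the inner lid's origin, so gripping the collar carries both. Origin: centre of its open rim; z up towards its closed top
- rack: brown wooden rack on the left with three slots in a row along its length, 270 x 92 mm, 65 mm high, fixed. Origin: centre of its underside
- bottle_pink: empty pink spray bottle, 66 mm diameter, 180 mm tall, loose in a slot of the rack. Origin: centre of its underside
- bottle_white: empty white spray bottle, as the pink one
- bottle_grey: empty grey spray bottle, as the pink one
- pod_tub: white plastic tub of dishwasher pods on the right, 150 x 120 mm, 75 mm high, with an orange lid 8 mm thick hinged at its far side and a black bar handle standing about 40 mm above the lid, fixed. Origin: centre of its underside
- tub_lid (a joint): hinge of the tub's orange lid: 0 shut, growing as it opens (rad)
- ramekin: white ceramic ramekin, 90 mm diameter, 45 mm high, loose. Origin: centre of its underside
- scraper: flat steel pot scraper with a rolled edge, 90 x 110 mm, 14 mm high, lying loose. Origin: near the middle of its underside
There are look-alikes about, which are no part of the job. What is shaped like the holder but purple is not meant.

How it is judged:
On the way, in this order (a step that is already met when the one before it is completed fails the run):
1. the two lids, still nested, are held clear of the holder with the stick right out of it (z of outer_cap in the frame of inner_lid below 0.026 m and distance between outer_cap and inner_lid below 0.028 m and contact force between the fingers and inner_lid above 0.5 N and z of inner_lid in the frame of holder above 0.18 m), for 0.1 s.
2. both lids, nested, sit on the tin with the inner lid fully home (z of outer_cap in the frame of inner_lid below 0.026 m and distance between outer_cap and inner_lid below 0.028 m and z of inner_lid in the frame of tin_mouth between -0.004 and 0.004 m and horizontal distance between inner_lid and tin_mouth below 0.005 m and angle between the z axis of inner_lid and the z axis of tin, either way round below 0.06 rad), for 0.2 s.
3. the cap alone is held clear above the seated inner lid (z of inner_lid in the frame of tin_mouth between -0.004 and 0.004 m and horizontal distance between inner_lid and tin_mouth below 0.005 m and angle between the z axis of inner_lid and the z axis of tin, either way round below 0.06 rad and z of outer_cap in the frame of tin_mouth between 0.07 and 0.2 m and horizontal distance between outer_cap and tin_mouth below 0.06 m and contact force between the fingers and outer_cap above 0.5 N and contact force between each of outer_cap, the fingers and inner_lid below 0.05 N and contact force between outer_cap and tin below 0.05 N), for 0.2 s.
At the end, for the whole second after the job is handed in: The blue cap is held by the gripper alone, its rim 70 to 200 mm above the tin's rim and within 60 mm of its axis; the inner lid is home in the tin (collar within 4 mm of the rim, 5 mm of centre, 0.06 rad of square), untouched and at rest; tin and holder stand upright (all of step 3 and linear speed of inner_lid below 0.02 m/s and angle between each of tin, holder's own z axis and vertical below 0.06 rad); the arm keeps its last pose, push and grip.
It fails at once if the cap comes off while the inner lid is not home in the tin, or the inner lid is disturbed once the cap is off (z of outer_cap in the frame of inner_lid above 0.03 m and not (z of inner_lid in the frame of tin_mouth between -0.004 and 0.004 m and horizontal distance between inner_lid and tin_mouth below 0.005 m and angle between the z axis of inner_lid and the z axis of tin, either way round below 0.06 rad)).
It fails at once if the lids are dropped into the tin from more than about a centimetre (horizontal distance between inner_lid and tin below 0.03 m and z of inner_lid in the frame of tin_mouth below 0.08 m and linear speed of inner_lid above 0.45 m/s).
It fails at once if the lids are rammed into the tin (over 40 N) (contact force between inner_lid and tin above 40 N).
It fails at once if the tin or the holder is pushed more than 3 cm or tipped (distance of any of tin, holder from where it was at the start of the episode above 0.03 m or angle between any of tin, holder's own z axis and vertical above 0.3 rad).
It fails at once if a bystander is moved more than 2 cm, or the pod tub is opened (distance of any of rack, bottle_pink, bottle_white, bottle_grey, pod_tub, ramekin, scraper from where it was at the start of the episode above 0.02 m or value of joint tub_lid above 0.15 rad).
It also fails if it takes over 51 s, if anything falls off the work surface, if the arm or the gripper's body presses on something with over 40 N, if the wrist force passes 120 N, or if a joint passes its speed limit or range.

## Working session

There is one attempt and no reset: what is moved stays moved. The work goes in short steps, each a Python script; the robot and the scene stay as the last script left them, time stands still between calls to the robot, and variables do not carry over. Pictures are saved under pics/ and viewed, at most 11 in all, crops included, and the job is handed in when it is done.

```bash
mkdir -p pics; ls
cat > h.py <<'E'
import numpy as np, cv2
from bench import *
def save(p,n,crop=None,s=1):
    im=p["pixels"]
    if crop: im=im[crop[1]:crop[3],crop[0]:crop[2]]
    im=cv2.resize(im,None,fx=s,fy=s,interpolation=cv2.INTER_CUBIC)
    cv2.imwrite("pics/"+n,im[:,:,::-1])
def pr(p,X):
    return cv2.projectPoints(np.array(X,float).reshape(-1,3),np.array(p["rvec"]),np.array(p["tvec"]),np.array(p["K"]),None)[0].reshape(-1,2)
E
python3 - <<'E'
from h import *
print(grip_depth, observe())
a=snapshot("scene");b=snapshot("side")
save(a,"scene0.png",None,1.5);save(b,"side0.png",None,1.5)
for p in(a,b):
  for t in["tin","holder","inner_lid","outer_cap"]:
    for d in recognise(p,t): print(p["shot"],t,np.round(d["point"],4),round(d["confidence"],2))
for p in(a,b): print(np.round(p["K"],1).tolist(), p["rvec"],p["tvec"])
E
```

```text
pics
0.0187 {'clock': 0.0, 'q': array([-1.33598363e+00,  1.50971447e-01,  1.43799644e+00, -3.64978728e-06,
        1.55378517e+00, -1.34016660e-01]), 'qd': array([-0.00122361,  0.00104296, -0.00171765,  0.00051505, -0.00086257,
       -0.00195893]), 'joint_efforts': array([ 1.99674025e-03, -7.13024569e+01, -5.70880258e+01, -7.88531020e-05,
        8.76263977e-03,  3.23670554e-05]), 'ee_pos': array([ 0.2072126 , -0.5360916 ,  0.20910098]), 'ee_rot': array([ 9.83043579e-01,  1.83371167e-01, -3.10509550e-05, -5.79373539e-04]), 'ft_force': array([-0.40054561, -0.04616246, -0.18423104]), 'torque': array([-0.00451295, -0.02824009,  0.00077899]), 'grip_force': 0.0, 'finger_gap': 0.085320433353304}
1 tin [0.5261 0.1505 0.0838] 0.72
1 tin [0.5085 0.4586 0.1145] 0.45
1 holder [ 0.5078 -0.1598  0.0314] 0.9
1 holder [ 0.5314 -0.2773  0.0524] 0.85
1 inner_lid [ 0.507  -0.1576  0.1161] 0.45
1 inner_lid [0.5901 0.455  0.117 ] 0.4
1 outer_cap [ 0.4935 -0.1511  0.1567] 0.54
2 tin [0.5071 0.1487 0.0825] 0.65
2 holder [ 0.4859 -0.1654  0.0234] 0.87
2 holder [ 0.5129 -0.2868  0.0493] 0.62
2 holder [ 0.7114 -0.1682  0.0041] 0.27
2 inner_lid [0.5816 0.4642 0.1183] 0.54
2 outer_cap [ 0.489  -0.1536  0.159 ] 0.67
[[482.7, 0.0, 258.7], [0.0, 482.7, 193.9], [0.0, 0.0, 1.0]] [ 2.24123488  0.65660832 -0.29435276] [-0.46331014 -0.13690701  1.73944684]
[[468.7, 0.0, 257.8], [0.0, 468.7, 201.8], [0.0, 0.0, 1.0]] [ 2.41130117 -0.27566968  0.08709095] [-0.54631672  0.16597548  1.62680422]
```

View pics/scene0.png

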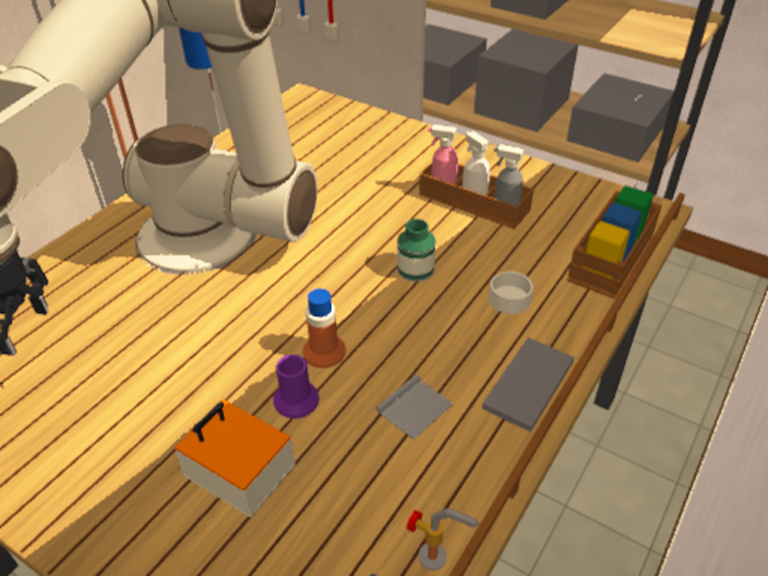

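View pics/side0.png

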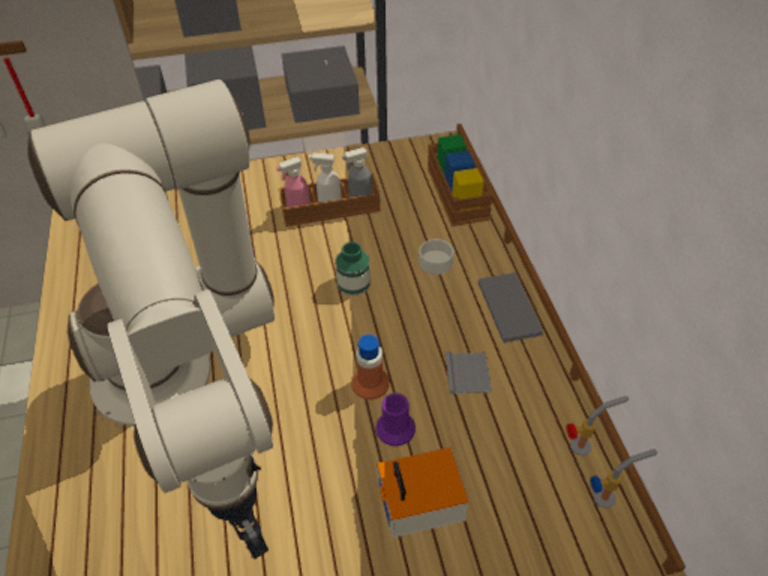

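The stack (blue cap over white collar in the terracotta holder) shows at scene (320,325) and side (369,365) in the 1.5x views. The tin is at scene (416,248) and side (352,268).

Possible mix-ups:
- **Purple holder look-alike:** scene (295,385).
- **White ramekin:** scene (511,292), against the white lid.
- **Blue box:** scene (620,228), against the blue cap.

I choose the terracotta holder with the blue and white stack, and will fit the positions next.

```bash
cat >> h.py <<'E'
from scipy.optimize import least_squares
SH={"outer_cap":[(.022,0),(.022,.036)],"tin":[(.042,0),(.042,.085),(.025,.100),(.025,.125)],
 "inner_lid":[(.028,0),(.028,.020)],"holder":[(.043,0),(.043,.024)]}
def cyl(c,prof):
    t=np.linspace(0,2*np.pi,60)
    return np.vstack([np.c_[c[0]+r*np.cos(t),c[1]+r*np.sin(t),np.full(60,c[2]+z)] for r,z in prof])
def box(p,thing,near):
    best=None
    for d in masks_of(p,thing):
        n,l,s,c=cv2.connectedComponentsWithStats(d["pixels"].astype(np.uint8))
        if n<2: continue
        k=1+np.argmax(s[1:,4]); x,y,w,h,_=s[k]
        e=np.linalg.norm(c[k]-pr(p,near)[0])
        if e<25 and (best is None or e<best[0]): best=(e,np.array([x,y,x+w,y+h])-.5)
    return None if best is None else best[1]
def fit(views,thing,near,use=(0,1,2,3)):
    B=[(p,box(p,thing,near)) for p in views]; B=[b for b in B if b[1] is not None]
    use=list(use)
    def f(c):
        o=[]
        for p,b in B:
            q=pr(p,cyl(c,SH[thing])); o+=list((np.r_[q.min(0),q.max(0)]-b)[use])
        return np.array(o)
    r=least_squares(f,near); return r.x,f(r.x),len(B)
E
python3 - <<'E'
from h import *
a=snapshot("scene");b=snapshot("side")
np.set_printoptions(precision=4,suppress=True)
for t,n,u in[("outer_cap",[.5,-.155,.12],(0,1,2,3)),("inner_lid",[.5,-.155,.1],(0,2,3)),("holder",[.5,-.155,0],(0,2,3)),("tin",[.51,.15,0],(0,1,2,3))]:
    print(t,*fit([a,b],t,n,u))
x=slice(None)
ca=a["pixels"][185:255,180:250];cb=b["pixels"][215:285,210:280];cc=a["pixels"][140:210,240:310];cd=b["pixels"][150:220,200:270]
im=np.vstack([np.hstack([ca,cb]),np.hstack([cc,cd])])
save({"pixels":im},"crop1.png",None,4)
E
```

```text
outer_cap [ 0.487  -0.1392  0.1196] [-0.0812 -0.7268  0.3977  0.215  -0.0354  0.4461  0.0777  0.2275] 2
inner_lid [ 0.4862 -0.1378  0.0968] [0. 0. 0.] 1
holder [ 0.4878 -0.1399  0.0018] [-0.5136  0.7204 -0.1785 -0.2815  0.2284  0.2899] 2
tin [0.5107 0.1702 0.0058] [-0.0158 -0.2178 -0.2689  0.1682  0.446   1.8065 -0.1995 -1.9849] 2
```

View pics/crop1.png

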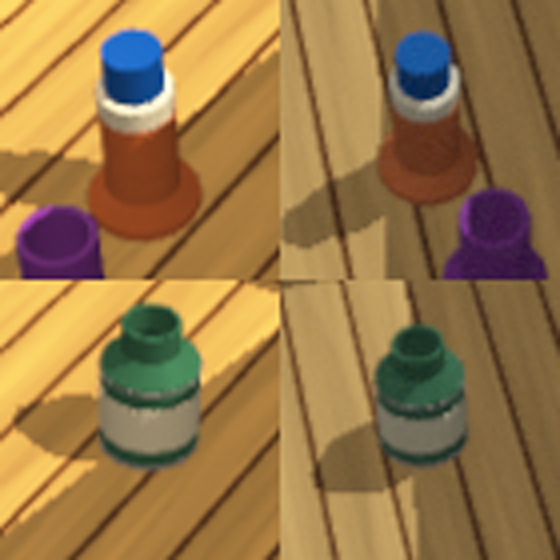

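The crop confirms a blue cap on a white collar in the terracotta tube (top row), and the open green tin (bottom row). The cap fit gives z=0.1196, which matches the expected 0.120. Next I refine both with the wrist camera.

```bash
cat >> h.py <<'E'
from scipy.spatial.transform import Rotation as R
DOWN=[np.sqrt(.5),np.sqrt(.5),0,0]
def wrist():
    o=observe(); p=snapshot("wrist")
    T=np.eye(4);T[:3,:3]=R.from_quat(o["ee_rot"]).as_matrix();T[:3,3]=o["ee_pos"]
    M=np.linalg.inv(T@np.array(p["hand_eye"]))
    p["rvec"]=R.from_matrix(M[:3,:3]).as_rotvec();p["tvec"]=M[:3,3]
    return p
np.set_printoptions(precision=4,suppress=True)
E
python3 - <<'E'
from h import *
move_ptp([.511,.17,.30],DOWN); t1=wrist()
move_linear([.47,.17,.30],rate=.1); t2=wrist()
print("tin",*fit([t1,t2],"tin",[.51,.17,0]))
move_ptp([.487,-.139,.28],DOWN); s1=wrist()
move_linear([.45,-.139,.28],rate=.1); s2=wrist()
print("cap",*fit([s1,s2],"outer_cap",[.487,-.139,.12]))
print("lid",*fit([s1,s2],"inner_lid",[.487,-.139,.1]))
print(observe()["clock"],np.array(t1["hand_eye"]))
im=np.vstack([np.hstack([t1["pixels"],t2["pixels"]]),np.hstack([s1["pixels"],s2["pixels"]])])
save({"pixels":im},"w1.png",None,.75)
E
```

```text
tin [0.5102 0.1743 0.005 ] [ 0.3329 -0.4921 -0.7963  0.0263  0.3613 -0.0236  0.1009  0.4271] 2
cap [ 0.4888 -0.1455  0.1121] [ 0.6637  0.4161 -0.141   0.233  -0.2668 -1.2426 -0.2833  0.5433] 2
lid [ 0.4905 -0.1466  0.0554] [ 4.8124 -4.7392 -1.2044  8.8185  0.9741 -3.3349 -4.5321 -0.7758] 2
6.4917 [[ 0.0007 -0.9504 -0.3109  0.0794]
 [ 1.      0.0007  0.     -0.0002]
 [ 0.0002 -0.3109  0.9504 -0.164 ]
 [ 0.      0.      0.      1.    ]]
```

View pics/w1.png

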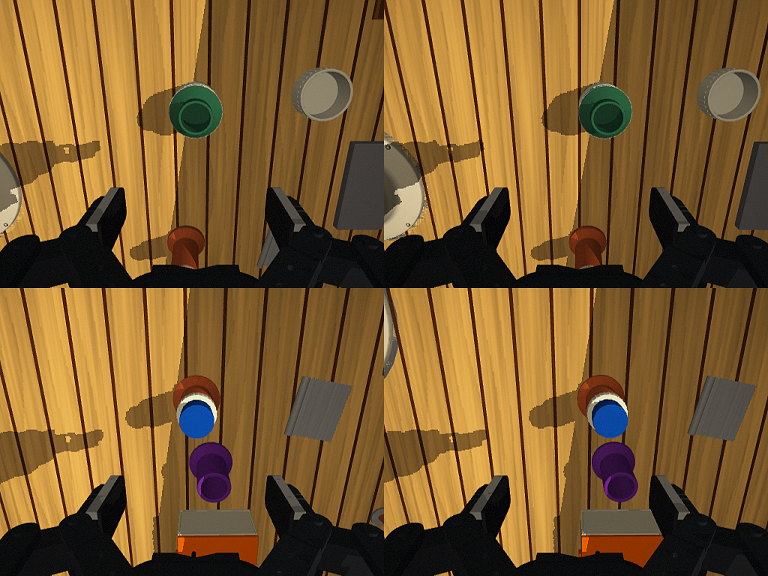

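The wrist views show the tin at about (195,110), the stack at (197,415) and the purple holder at (212,470), all clear of the fingers. I fix the heights, which are now confirmed, and combine the views.

```bash
cat >> h.py <<'E'
def fitz(views,thing,near):
    out=[]
    for p in views:
        b=box(p,thing,near)
        if b is None: out.append(None); continue
        def f(c):
            q=pr(p,cyl([*c,near[2]],SH[thing])); return np.r_[q.min(0),q.max(0)]-b
        r=least_squares(f,near[:2]); out.append((r.x.round(4),r.fun.round(1)))
    return out
E
python3 - <<'E'
from h import *
s=wrist();a=snapshot("scene");b=snapshot("side")
for r in fitz([s,a,b],"outer_cap",[.487,-.141,.12]): print("cap",r)
for r in fitz([a,b],"tin",[.511,.172,.0]): print("tin",r)
move_linear([.487,-.100,.28],rate=.15); s=wrist()
print("cap2",fitz([s],"outer_cap",[.487,-.141,.12]))
E
```

```text
cap (array([ 0.4884, -0.1436]), array([-0.2, -0.6,  0.2,  0.6]))
cap (array([ 0.4862, -0.1389]), array([-0.2, -1. ,  0.2,  0.9]))
cap (array([ 0.4863, -0.142 ]), array([-0.1, -0.9,  0.1,  0.9]))
tin (array([0.5088, 0.1743]), array([ 0.2, -0.6, -0.2,  0.6]))
tin (array([0.4994, 0.1246]), array([ -2.3, -11. ,   2.4,  10.5]))
cap2 [(array([ 0.4885, -0.1432]), array([-0.8, -0.3,  0.8,  0.3]))]
```

Run:
```python
from h import *
move_linear([.4875,-.1425,.24],rate=.2)
print(move_linear([.4875,-.1425,.104],rate=.12,contact_N=6))
print(observe()["ft_force"])
command_gripper(.045,40)
o=observe();print(o["clock"],o["ee_pos"],o["finger_gap"],o["grip_force"],o["ft_force"])
s=wrist();b=snapshot("side");a=snapshot("scene")
im=np.hstack([cv2.resize(a["pixels"][185:255,180:250],(300,300)),cv2.resize(b["pixels"][215:285,210:280],(300,300))])
save({"pixels":im},"g1.png")
```

```text
False
[ 0.295  -0.4316 -1.0597]
9.7 [ 0.4876 -0.1425  0.1041] 0.04504270656878626 0.21682818420231342 [-0.434  -0.5395  0.116 ]
```

View pics/g1.png

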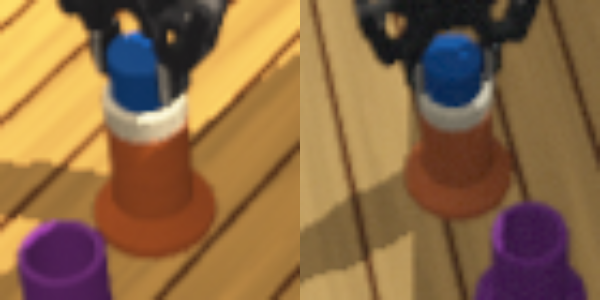

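The picture shows the fingertips closed beside the blue cap at about (150,90), above the white collar at about (145,125). The gap of 45 mm agrees, so I need to go lower.

Run:
```python
from h import *
command_gripper(.085,40)
for z in (.093,.086):
    c=move_linear([.4875,-.1425,z],rate=.05,contact_N=6)
    command_gripper(.050,40)
    o=observe();print(z,c,o["clock"],o["ee_pos"],o["finger_gap"],o["grip_force"],o["ft_force"])
    if o["grip_force"]>10: break
    command_gripper(.085,40)
a=snapshot("scene");b=snapshot("side")
im=np.hstack([cv2.resize(a["pixels"][185:255,180:250],(300,300)),cv2.resize(b["pixels"][215:285,210:280],(300,300))])
save({"pixels":im},"g2.png")
```

```text
0.093 False 11.1583 [ 0.4883 -0.1428  0.0951] 0.04979068760249422 12.515949985900079 [-5.9304  2.3624 24.8475]
```

View pics/g2.png

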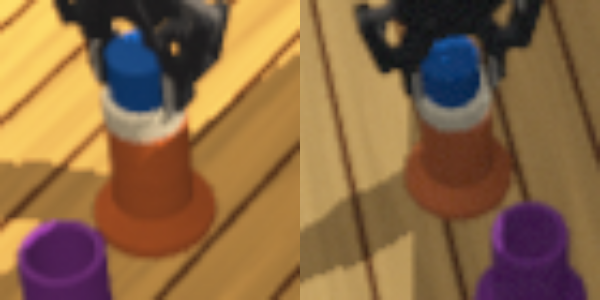

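The fingertips press on the collar's top: 25 N upward at a gap of 50 mm. I release and work out the true tip height from the pixels.

Run:
```python
from h import *
a=snapshot("scene");b=snapshot("side")
cr=[]
for p in (a,b):
    for sx in(-1,1):
        for z in (.095,.105,.115,.120,.125):
            print(p["shot"],sx,z,pr(p,[.488+sx*.025,-.1428,z])[0].round(1))
command_gripper(.085,40)
o=observe();print(o["clock"],o["ee_pos"],o["finger_gap"],o["ft_force"])
c=snapshot("scene");d=snapshot("side")
ims=[]
for p,(x,y) in((a,(190,180)),(b,(220,205)),(c,(190,180)),(d,(220,205))):
    ims.append(cv2.resize(p["pixels"][y:y+55,x:x+55],(300,300),interpolation=cv2.INTER_CUBIC))
save({"pixels":np.vstack([np.hstack(ims[:2]),np.hstack(ims[2:])])},"g3.png")
for r in fitz([c,d],"holder",[.487,-.141,0]):print(r)
```

```text
18 -1 0.095 [206.4 209. ]
18 -1 0.105 [206.1 206.6]
18 -1 0.115 [205.8 204.1]
18 -1 0.12 [205.7 202.8]
18 -1 0.125 [205.6 201.5]
18 1 0.095 [220.3 215.6]
18 1 0.105 [220.1 213.1]
18 1 0.115 [219.9 210.6]
18 1 0.12 [219.8 209.4]
18 1 0.125 [219.7 208.1]
19 -1 0.095 [238. 241.]
19 -1 0.105 [237.9 239.2]
19 -1 0.115 [237.8 237.3]
19 -1 0.12 [237.7 236.4]
19 -1 0.125 [237.6 235.5]
19 1 0.095 [253.  238.2]
19 1 0.105 [253.  236.3]
19 1 0.115 [252.9 234.5]
19 1 0.12 [252.9 233.5]
19 1 0.125 [252.8 232.6]
11.8 [ 0.4874 -0.1425  0.0928] 0.08497702743222833 [ 0.2685 -0.367   0.2978]
(array([ 0.4803, -0.133 ]), array([-1. ,  2.4,  1. , -2.3]))
(array([ 0.4883, -0.1374]), array([-0.2,  0.1,  0.2, -0.1]))
```

View pics/g3.png

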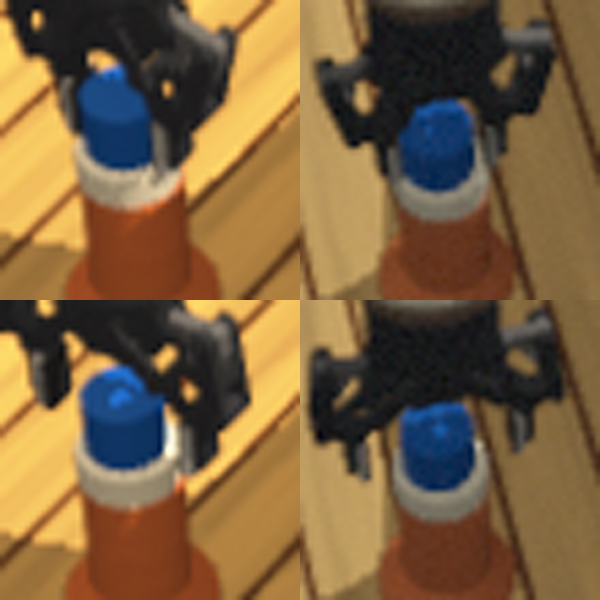

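Comparing pixels, the tips sit about 25 mm behind the nominal TCP at this opening. TCP 0.086 therefore puts them at about 0.111 on the collar, with the gripper body still above the cap top at 0.156. I try that with a contact guard.

Run:
```python
from h import *
c=move_linear([.4875,-.1425,.0855],rate=.03,contact_N=4)
o=observe();print(c,o["ee_pos"],o["ft_force"])
command_gripper(.050,40)
o=observe();print(o["clock"],o["ee_pos"],o["finger_gap"],o["grip_force"],o["ft_force"],o["torque"])
```

```text
False [ 0.4874 -0.1424  0.0853] [-0.3472 -0.0529 -0.25  ]
12.8167 [ 0.4877 -0.1426  0.0861] 0.05423961459227309 41.48553013801575 [-0.4673  0.1428  5.7897] [ 0.1405  0.1892 -0.0018]
```

Run:
```python
from h import *
move_linear([.4875,-.1425,.100],rate=.05)
o=observe();print(o["clock"],o["ee_pos"],o["finger_gap"],o["grip_force"],o["ft_force"])
move_linear([.4875,-.1425,.235],rate=.12)
pause(.2)
o=observe();print(o["clock"],o["ee_pos"],o["finger_gap"],o["grip_force"],o["ft_force"],o["torque"])
s=wrist();a=snapshot("scene");b=snapshot("side")
print("lidz exp",.235+.0145)
print(fit([a,b],"outer_cap",[.487,-.142,.269]))
print(fitz([a,b],"holder",[.487,-.141,0]))
ims=[cv2.resize(p["pixels"][y:y+110,x:x+110],(390,390)) for p,(x,y) in((a,(155,130)),(b,(190,170)))]
save({"pixels":np.hstack(ims)},"l1.png")
```

```text
13.2583 [ 0.4876 -0.1426  0.1003] 0.054323573515489505 42.16871738433838 [-0.2175 -0.1038 -1.1795]
14.7333 [ 0.4874 -0.1424  0.2345] 0.053618533624732324 42.17100441455841 [ 0.1475 -0.2814 -0.2685] [-0.0131  0.0321  0.0422]
lidz exp 0.2495
(array([ 0.4859, -0.1458,  0.2714]), array([-0.7916, -0.3031,  1.2133,  0.0735, -1.2685, -1.9071,  1.0916,
        2.3668]), 2)
[(array([ 0.4697, -0.1163]), array([-0.4,  7.9,  0.4, -7.2])), (array([ 0.492 , -0.1197]), array([-0.1,  4.8,  0.1, -4.5]))]
```

View pics/l1.png

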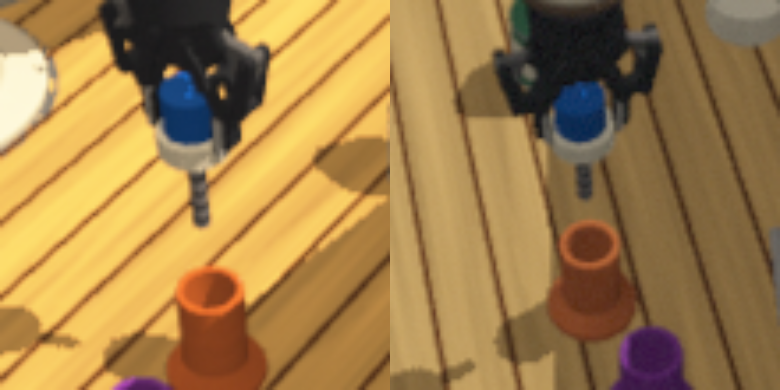

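The stack is lifted cleanly and still nested, with the stick at about (200,200) hanging vertical above the empty terracotta holder. I carry it over the tin and measure again.

Run:
```python
from h import *
move_linear([.4875,-.1425,.265],rate=.15)
move_linear([.5095,.1735,.265],rate=.2); pause(.3)
s=wrist();a=snapshot("scene");b=snapshot("side")
o=observe();print(o["clock"],o["ee_pos"],o["grip_force"],o["finger_gap"])
print("wrist",fitz([s],"tin",[.5095,.1735,0]));print("scene",fitz([a,b],"tin",[.5095,.1735,0]))
e=o["ee_pos"]; ims=[]
for p,(x,y) in((a,(230,90)),(b,(180,100))):
    k=4; im=cv2.resize(p["pixels"][y:y+130,x:x+95],None,fx=k,fy=k,interpolation=cv2.INTER_CUBIC).copy()
    def dr(c,prof,col):
        for r,z in prof:
            q=((pr(p,cyl(c,[(r,z)]))-[x,y]+.5)*k).astype(int)
            cv2.polylines(im,[q.reshape(-1,1,2)],True,col,1)
    dr([e[0],e[1],e[2]+.0145],[(.028,0),(.028,.02),(.022,.056),(.007,-.08)],(255,0,0))
    dr([.5095,.1743,0],[(.042,0),(.042,.085),(.025,.125),(.021,.125)],(255,255,0))
    ims.append(im)
save({"pixels":np.hstack(ims)},"t1.png")
```

```text
17.6167 [0.5095 0.1734 0.265 ] 42.292662262916565 0.05365323934808525
wrist [(array([0.5105, 0.1746]), array([ 0.3,  0. , -0.3, -0.1]))]
scene [(array([0.509 , 0.1742]), array([ 0.2,  0.4, -0.2, -0.4])), (array([0.51  , 0.1809]), array([ 0.9,  0. , -0.9,  0. ]))]
```

View pics/t1.png

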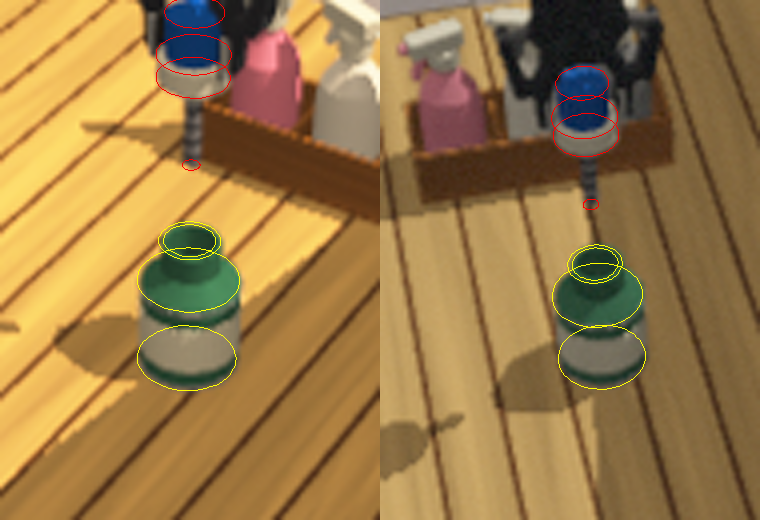

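The overlay fits within 1–2 px, with the stick at (193,130) and (590,180) above the mouths at (190,240) and (595,262). I lower the stick into the mouth, keeping the plug just above the rim, and measure lid against neck with the wrist camera.

Run:
```python
from h import *
print(move_linear([.5098,.1730,.136],rate=.12,contact_N=5)); pause(.2)
e=observe()["ee_pos"]; s=wrist();a=snapshot("scene");b=snapshot("side")
print(observe()["clock"],e,s["K"][0])
for t in("inner_lid","outer_cap"):
    for d in masks_of(s,t):
        y,x=np.nonzero(d["pixels"]);print(t,d["confidence"],x.min(),x.max(),y.min(),y.max())
for nm,r,z in(("collar bot",.028,0),("collar top",.028,.02),("captop",.022,.056)):
    q=pr(s,cyl([e[0],e[1],e[2]+.0145],[(r,z)]));print(nm,q.min(0),q.max(0))
for d in masks_of(s,"tin"):
    y,x=np.nonzero(d["pixels"]);print("tin",d["confidence"],x.min(),x.max(),y.min(),y.max())
def ov(p,x,y,w,h,k):
    im=cv2.resize(p["pixels"][y:y+h,x:x+w],None,fx=k,fy=k,interpolation=cv2.INTER_CUBIC).copy()
    def dr(c,prof,col):
        for r,z in prof:
            q=((pr(p,cyl(c,[(r,z)]))-[x,y]+.5)*k).astype(int)
            cv2.polylines(im,[q.reshape(-1,1,2)],True,col,1)
    dr([e[0],e[1],e[2]+.0145],[(.028,0),(.028,.02)],(255,0,0))
    dr([.5100,.1744,0],[(.042,0),(.042,.085),(.025,.125)],(255,255,0))
    return im
w=ov(s,0,30,512,354,1)
q=np.hstack([ov(a,250,120,60,59,6)[:354],ov(b,205,150,60,59,6)[:354]])[:, :720]
w=cv2.copyMakeBorder(w,0,0,0,720-512,cv2.BORDER_CONSTANT)
im=np.vstack([q,w]);print(im.shape)
save({"pixels":cv2.resize(im,None,fx=.84,fy=.84)},"t2.png")
```

```text
False
19.3417 [0.51   0.173  0.1364] [323.6931   0.     260.4573]
inner_lid 0.67 202 319 190 284
outer_cap 0.62 198 319 224 358
collar bot [206.3599 194.0077] [315.1537 291.7058]
collar top [199.3996 209.1448] [322.2599 317.0328]
captop [198.1876 266.4634] [323.8371 370.1386]
tin 0.6 203 321 125 225
(708, 720, 3)
```

View pics/t2.png

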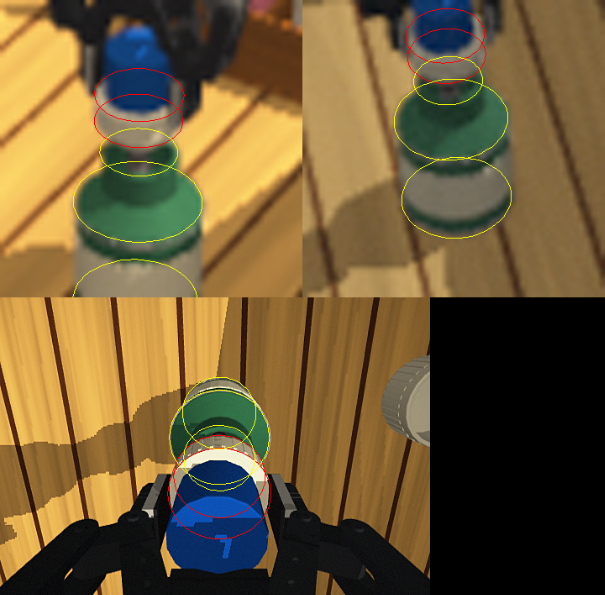

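The wrist view puts the lid about 2 mm further in +y than the TCP, with the collar's top row at 190 against 194 predicted. The tin outline fits at (0.510,0.1744), so I shift y slightly and lower gently.

Run:
```python
from h import *
move_linear([.5098,.1723,.130],rate=.05)
c=move_linear([.5098,.1723,.108],rate=.02,contact_N=3)
pause(.1);o=observe();print(c,o["clock"],o["ee_pos"],o["ft_force"],o["torque"],o["finger_gap"])
```

```text
True 20.7333 [0.5098 0.1723 0.1111] [-0.283   0.3917  5.6632] [-0.0121  0.1268  0.0304] 0.05436617032876481
```

Contact came at TCP z 0.1111, as expected for a fully seated collar (0.1105). I release and check.

Run:
```python
from h import *
command_gripper(.064,20); command_gripper(.085)
pause(.3)
e=observe()["ee_pos"]; s=wrist();a=snapshot("scene");b=snapshot("side")
print(observe()["clock"],e,observe()["ft_force"])
print("cap scene/side",fit([a,b],"outer_cap",[.51,.174,.145]))
print(fitz([a,b,s],"outer_cap",[.51,.174,.145]))
for nm,r,z in(("collar bot",.028,0),("captop",.022,.056),("capbot",.022,.02)):
    q=pr(s,cyl([.51,.1744,.125],[(r,z)]));print(nm,q.min(0),q.max(0))
for t in("inner_lid","outer_cap"):
    for d in masks_of(s,t):
        y,x=np.nonzero(d["pixels"]);print(t,d["confidence"],x.min(),x.max(),y.min(),y.max())
print("tin",fitz([s,a,b],"tin",[.51,.1744,0]))
```

```text
21.8 [0.5094 0.1722 0.1106] [ 0.1453 -0.2179 -0.2211]
cap scene/side (array([0.5083, 0.1716, 0.1482]), array([-0.0955, -0.6355,  0.0274,  0.8615,  0.561 , -0.5259, -0.6458,
        0.266 ]), 2)
[(array([0.5058, 0.176 ]), array([-0. , -0.7,  0. ,  0.7])), (array([0.5087, 0.1742]), array([ 0.6, -0.4, -0.6,  0.4])), None]
collar bot [207.3371 189.7941] [316.5405 288.2378]
captop [199.2443 260.6888] [325.5825 365.521 ]
capbot [213.6366 217.389 ] [310.5037 302.7724]
inner_lid 0.72 200 322 196 285
outer_cap 0.78 197 321 224 358
tin [(array([0.5107, 0.1905]), array([ -0.9, -20.8,   0.9,  15.4])), (array([0.5164, 0.1618]), array([ 0.1, -4.9, -0.1,  4.5])), (array([0.508 , 0.1605]), array([ 0.3, -3.1, -0.3,  3. ]))]
```

Run:
```python
from h import *
move_linear([.5096,.1728,.133],rate=.04)
command_gripper(.038,20)
o=observe();print(o["clock"],o["ee_pos"],o["finger_gap"],o["grip_force"],o["ft_force"])
if o["grip_force"]>8 and abs(o["ft_force"][2])<6:
    move_linear([.5096,.1728,.165],rate=.03); pause(.1)
    move_linear([.5096,.1728,.215],rate=.08); pause(.3)
    o=observe();print(o["clock"],o["ee_pos"],o["finger_gap"],o["grip_force"],o["ft_force"])
    a=snapshot("scene");b=snapshot("side")
    print("cap",fit([a,b],"outer_cap",[.51,.174,.227]))
    print("lid",fit([a,b],"inner_lid",[.51,.174,.125],(0,2,3)))
    ims=[cv2.resize(p["pixels"][y:y+110,x:x+90],None,fx=4,fy=4,interpolation=cv2.INTER_CUBIC) for p,(x,y) in((a,(230,100)),(b,(190,115)))]
    save({"pixels":np.hstack(ims)},"f1.png")
```

```text
23.475 [0.5096 0.1728 0.133 ] 0.042722215293601255 20.385701595805585 [1.1445 1.3298 1.1637]
25.8667 [0.5095 0.1728 0.2147] 0.04279609770912183 20.378736772108823 [-0.4227  0.2963 -0.6999]
cap (array([0.5092, 0.1718, 0.2297]), array([-0.5392, -0.4891,  1.1299, -0.448 , -0.6782, -0.0474,  0.6148,
        1.3218]), 2)
lid (array([0.5089, 0.1721, 0.1287]), array([ 0.2369, -0.1624, -0.1206, -0.3462,  0.3564,  0.1595]), 2)
```

View pics/f1.png

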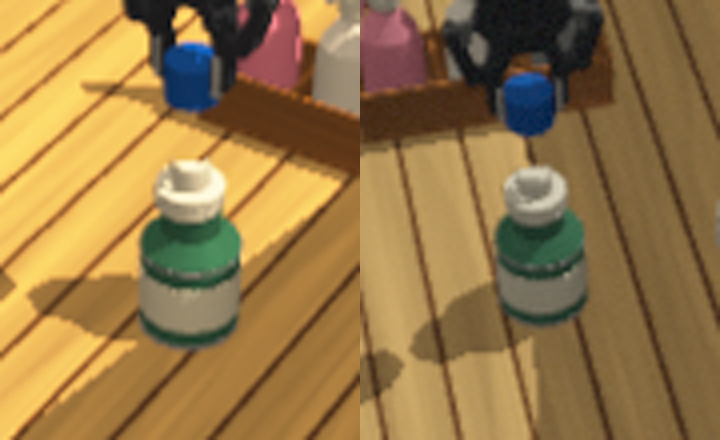

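The cap is held alone at (190,75) and (527,103), about 10 cm above the rim. The inner lid is seated square in the tin at (190,190) and (535,197).

```bash
python3 -c "
from bench import *
print(finish_job())"
```

```text
the job is handed in; nothing more can be done
None
```

I handed the job in at about 26 s: the inner lid sits home in the green tin and the gripper holds the blue cap about 10 cm straight above it; the first two tries to grip the collar were too high and pressed it with about 25 N, but the final pictures show nothing out of place, and no verdict came back.

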